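# Screw the lid onto the jar in the condiment rack

### The job

Close the open jar standing in the condiment rack with the red screw lid from the counter. Set the lid down level on top of the jar's thread with its grip bar a little clockwise of the two red ticks on the jar's shoulder (not more than a quarter turn), turn it back anticlockwise until it drops into the thread start, then screw it clockwise until it is home on the rim and firmly tight, the bar then lying along the row of wells, and let go. Do not wind it on by going round clockwise on top of the thread; leave the jar standing in its well, and leave the other jar, the bowl, the can and the serving spoon where they are.

Things in the scene. Friction and masses are not known exactly. Their poses are not given: they have to be found in the camera images.
- lid: Red screw lid, 70 mm across, 45 g, lying skirt down on the counter left of the rack. Origin: on its axis, at the lower edge of the skirt; z up. Skirt 17 mm deep inside, disc 3 mm; its grip bar runs along x. Two threads inside, opposite each other (inner radius 28 mm, 3 mm thick, 60 deg long, lowest 1.5 mm over the edge): half a turn gives the same lid.
- lid_bar (a point): Middle of the lid's moulded grip bar, 31 mm above the lid's origin, axes as the lid's. The bar is 50 mm long (along x), 14 mm wide (y) and 23 mm tall: from the disc's upper face, 20 mm over the lid's origin, to 43 mm.
- jar: Open cream jar of dates, 0.55 kg, in either well of the rack: square body 84 x 84 x 104 mm, loose, kept from turning by the square well (1.5 mm play all round). Origin: centre of its underside, z up, x across the row of wells, y along it, as the rack's. Two red ticks on its shoulder mark the x axis; neck of radius 26 mm.
- jar_rim (a point): Centre of the jar's mouth at its rim, 123.5 mm over the jar's origin; its x axis shows the bar of a well tightened lid (a = 96 deg, see jar_thread; 84 to 108 is tight). Home, the lid lies on this rim, origin 106.7 mm over the jar's. Screwed on from the catch it lands at a = 38 deg, turns on freely and binds at a = 84: resistance rises to about 0.8 N m by 90.
- jar_thread (a point): On the jar's axis 117.5 mm up, where its two-start right-hand thread begins (outer radius 30.5 mm, 16 mm per turn). a = angle of the lid's bar clockwise from the ticks, seen from above. Set down at a = 15 to 95 deg the lid rests on top of the thread, origin 116 mm over the jar's less 0.045 mm per deg of a over 8. Turned back to a = 8 or less it drops 7 to 8 mm.
- jar_ride (a point): On the jar's axis 117.5 mm up; its x axis is turned 55 deg anticlockwise from the jar's x, as the bar lies at a = 125 deg (or -55). A lid lying so on top of the thread is being wound on the wrong way. Set down at a = -30 to 5 deg it does not rest on top but falls straight into the start.
- rack: Stainless condiment rack screwed to the counter: two square wells side by side in a row along its y axis, 90 mm apart centre to centre, 183 x 93 mm overall, walls 62 mm high, floor 3 mm thick. Origin: centre of its underside; x across the row. The well centres lie at y = +45 and -45 mm. Its place and yaw vary (up to 15 deg).
- jar2: The neighbour in the other well: the same jar with the same lid screwed tight, its bar along the row of wells, top at 149.5 mm above its underside; 0.65 kg. Origin: centre of its underside. Not to be disturbed.
- bowl: White china bowl, 124 mm across, 55 mm high, beyond the rack. Bystander; origin: centre of its underside.
- can: Red drinks can, 66 mm across, 95 mm high, beyond the rack. Bystander; origin: centre of its underside.
- ladle: Steel serving spoon, 240 mm long, lying beyond the lid. Bystander; origin: middle of its underside.

How it is judged:
On the way, in this order (a step that is already met when the one before it is completed fails the run):
1. the lid rests level on top of the jar's thread, not yet caught (z of lid in the frame of jar between 0.1112 and 0.1172 m and horizontal distance between lid and jar below 0.004 m and angle between the z axis of lid and the z axis of jar, either way round below 0.07 rad and contact force between lid and jar above 0.1 N), for 0.2 s.
2. turned back, the lid has dropped level into the thread start (z of lid in the frame of jar between 0.106 and 0.1102 m and horizontal distance between lid and jar below 0.004 m and angle between the z axis of lid and the z axis of jar, either way round below 0.05 rad and angle between the x axis of lid and the x axis of jar, either way round below 0.7 rad), for 0.1 s.
At the end, for the whole second after the job is handed in: The lid sits home on the jar's rim (origin 105.5 to 107.5 mm above the jar's, centred within 4 mm, level within 0.03 rad), bound in the thread (bar 83.4 to 108.6 deg clockwise of the ticks); the jar stands upright on the floor of its well (within 3 mm); all at rest and let go (z of lid in the frame of jar between 0.1055 and 0.1075 m and horizontal distance between lid and jar below 0.004 m and angle between the z axis of lid and the z axis of jar, either way round below 0.03 rad and angle between the x axis of lid and the x axis of jar_rim, either way round below 0.22 rad and angle between jar's own z axis and vertical below 0.05 rad and z of jar in the frame of rack below 0.006 m and horizontal distance between jar and rack below 0.052 m and linear speed of each of lid, jar below 0.01 m/s); the robot touches nothing.
It fails at once if the lid is wound round clockwise on top of the thread, past a quarter turn from the start (horizontal distance between lid and jar below 0.004 m and z of lid in the frame of jar between 0.1088 and 0.113 m and angle between the x axis of lid and the x axis of jar_ride, either way round below 0.26 rad).
It fails at once if the open jar is tipped or lifted out of its well (angle between jar's own z axis and vertical above 0.15 rad or z of jar in the frame of rack above 0.025 m).
It fails at once if the other jar, the bowl, the can or the spoon is shoved or knocked over (distance of any of jar2, bowl, can, ladle from where it was at the start of the episode above 0.02 m or angle between any of jar2, bowl, can's own z axis and vertical above 0.35 rad).
It also fails if it takes over 58 s, if anything falls off the work surface, if the arm or the gripper's body presses on something with over 40 N, if the wrist force passes 120 N, or if a joint passes its speed limit or range.

### The arm

A 6-joint arm with a two-finger parallel gripper is mounted at the origin on the work surface. World frame = base frame: x ahead of the robot, y to its left, z up, the work surface at z = 0. Lengths are in m, angles in rad, forces in N, time in s.
With the tool pointing down it reaches from about 0.35 to 0.775 m from the base axis. Payload 5.5 kg.
Tool frame: the origin (TCP) lies at the very end of the fingers, on their centre line; the grasp point (between the pads) lies env.grasp_offset behind it (env.grasp_offset is the distance from the TCP to the grasp point, in m); x points along the fingers, y is the direction in which the jaws open and shut, and the axes are right-handed (so a half turn about x gives the same grasp; the last joint's range is limited). The gripper opens to 85 mm and grips with 20 to 120 N. Pads are 22 mm wide; open, the fingers measure 114 mm over their backs; the gripper's body (76 mm by 85 mm) begins 54 mm behind the grasp point. The pads swing forward as they close: fully open they stand 13 mm farther back than shut.
Start: joints at [0.978, 0.313, 0.046, 1.304, 0, 1.431], TCP at [0.252, 0.517, 0.231] pointing down, gripper open.
Joint ranges: [-2.76, 2.76], [-0.86, 1.69], [-1.03, 1.26], [-2.2, 2.34], [-1.47, 1.5], [-3.14, 3.14]. Speed limits (rad/s): [2.57, 2.57, 3.14, 3.14, 3.14, 3.14].

### API

Orientations are given as a unit quaternion [w, x, y, z].
In Python, from workcell import get_state, viewer, job, env gives the robot as it stands.
- The arm moves only by the tool send_rows, never from a script. Its argument "plan" is a list of rows, each a list of 6 numbers: the shift along the tool's x, y, z in mm, then the turn, a rotation vector about the tool's x, y, z in degrees. A call has exactly 10 rows; each row is the pose to reach, as a shift and turn from the pose commanded when the call began, along the tool's axes at that moment; what a row does not reach only later rows make up. A row lasts 1/8 s, in which the tool goes at most 62.5 mm and 10.7 degrees, less where a joint would pass 70% of its speed; a pose out of reach is approached as far as the arm can. A call with a gripper value outside its range is refused whole. "claw" is the finger opening in mm, from 0 to 85.4, set as the call begins (left out, the last holds). The fingers move at their own pace and stop on an object; "newtons" is the grip in N (left out, the last holds). Time passes only in rows, so rows that repeat a pose let the fingers close, or fill a call up. It gives the time, the measured TCP pose, the force and the opening at its end, in the units of the state.
- get_state(): the state, without advancing time (a new reading comes with each control period).
- viewer.read_camera(name): name is "side" or "top" or "wrist"; returns a dict with "frame" (420x560x3 uint8, blue, green, red), "mtx" (3x3 intrinsics, pixels), "k1" (the pictures are not rectified: a ray, as slopes to the right and down, at radius r is drawn at 1 + k1 r^2 times it, then the intrinsics apply), "rvec" (rotation vector, rad) and "tvec" (3), from world to camera coordinates, as OpenCV has them. Camera axes: x right, y down, z forward; pixel columns grow to the right and rows downward; lengths in m; the calibration is good to about 2 mm. A picture is of the moment at which its call begins. There is no depth.
- job.hand_in(): hands the job in, once; it reports no verdict.
The state is a dict: "clock": time; "joint_pos": joint angles; "qvel": joint speeds; "tau": joint torques, N m; "tcp_pos": TCP position; "orientation": TCP orientation; "wrist_force": force on the tool from outside, world axes, zero at the start; "ft_torque": the same for the moment, N m; "finger_gap": finger opening in m.
Only numpy, scipy, OpenCV 4.12 (cv2) and the standard library are available. Lean on these libraries where they do the work, as an engineer would, in place of code of your own. Each camera call takes 0.05 s, during which the arm holds its last target.

## Working session

There is one attempt and no reset: what is moved stays moved. The work goes in short steps, Python scripts to look and compute and a tool call to move; the robot and the scene stay as the last step left them, time stands still between calls to the robot, and variables do not carry over. Pictures are saved under pics/ and viewed, and the job is handed in when it is done.

Besides the shell and the picture viewer there is one more tool, called as name(argument=value, ...) on one line, values as JSON. send_rows: Moves the arm, as the interface text tells. Its arguments: {"type":"object","properties":{"plan":{"type":"array"},"claw":{"type":"number"},"newtons":{"type":"number"}},"required":["plan"]}

```bash
ls; mkdir -p pics; python3 - <<'E'
from workcell import get_state, viewer, job, env
import cv2
print(get_state()); print(env.grasp_offset)
for n in ("side","top"):
    c=viewer.read_camera(n); cv2.imwrite(f"pics/{n}0.png",c["frame"]); print(n,c["mtx"].tolist(),c["k1"],c["rvec"],c["tvec"])
E
```

```text
pics
{'clock': 0.0, 'joint_pos': array([ 9.78388712e-01,  3.14004168e-01,  4.49299509e-02,  1.30360992e+00,
       -2.44637262e-05,  1.43120745e+00]), 'qvel': array([ 3.85012482e-04, -9.53656642e-04,  3.92956636e-04,  5.27884263e-05,
        6.72325153e-04,  5.68874903e-04]), 'tau': array([-3.48717103e-04, -4.80632186e+01,  2.98529935e+01,  1.95968914e-02,
       -1.43892053e-04,  1.13758270e-05]), 'tcp_pos': array([0.25126845, 0.51659261, 0.2303867 ]), 'orientation': array([ 0.6888294 ,  0.15810491,  0.68929098, -0.15935757]), 'wrist_force': array([-1.11495695,  0.33127306,  0.59908113]), 'ft_torque': array([-0.03386402, -0.02764991, -0.03928161]), 'finger_gap': 0.08532556543631546}
0.0187
side [[405.0778919388346, 0.0, 272.7705022826553], [0.0, 405.0778919388346, 210.41860636547594], [0.0, 0.0, 1.0]] -0.11814056484787382 [ 2.08111446 -0.63436113  0.32334869] [-0.46931615  0.3096549   0.54442095]
top [[520.0001988009977, 0.0, 280.1466076416917], [0.0, 520.0001988009977, 204.09167936512105], [0.0, 0.0, 1.0]] -0.050073532941120096 [ 2.11870535 -2.11792293  0.21490702] [0.02608196 0.62791982 0.96788254]
```

View pics/side0.png

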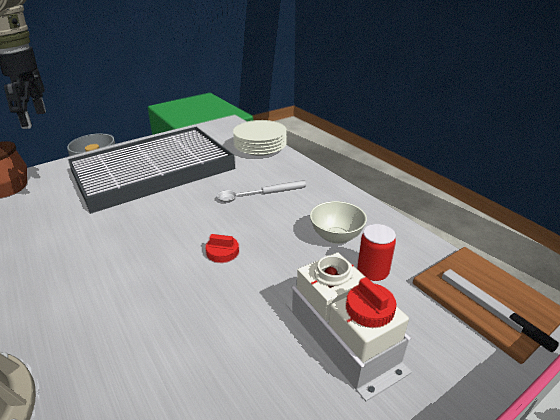

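View pics/top0.png

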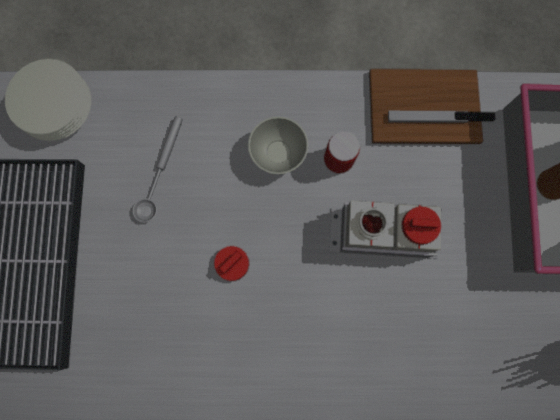

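The top view shows the lid near (232,263), the open jar's mouth near (373,222) and the closed jar near (422,226). I'll enlarge these areas.

```bash
cat > h.py <<'E'
import numpy as np, cv2
from workcell import get_state, viewer, job, env
from scipy.spatial.transform import Rotation as R
def cam(n):
    c=viewer.read_camera(n); c["D"]=np.array([c["k1"],0,0,0,0.]); return c
def ray(c,uv,z):
    p=cv2.undistortPoints(np.array([[uv]],float),c["mtx"],c["D"])[0,0]
    M=cv2.Rodrigues(np.array(c["rvec"],float))[0]; t=np.array(c["tvec"],float).ravel()
    o=-M.T@t; d=M.T@np.array([p[0],p[1],1]); return o+d*(z-o[2])/d[2]
def proj(c,P):
    return cv2.projectPoints(np.array(P,float).reshape(-1,1,3),np.array(c["rvec"],float),np.array(c["tvec"],float),c["mtx"],c["D"])[0][:,0]
def crop(c,x0,y0,w,h,f,name,bright=1):
    im=c["frame"][y0:y0+h,x0:x0+w]; im=cv2.convertScaleAbs(im,alpha=bright)
    cv2.imwrite("pics/"+name,cv2.resize(im,None,fx=f,fy=f,interpolation=cv2.INTER_CUBIC))
def tri(cs,uvs):
    Ps=[];xs=[]
    for c,uv in zip(cs,uvs):
        M=cv2.Rodrigues(np.array(c["rvec"],float))[0]
        Ps.append(np.c_[M,np.array(c["tvec"],float).ravel()]); xs.append(cv2.undistortPoints(np.array([[uv]],float),c["mtx"],c["D"])[0,0])
    X=cv2.triangulatePoints(Ps[0],Ps[1],xs[0].reshape(2,1),xs[1].reshape(2,1))[:,0]; return X[:3]/X[3]
E
python3 - <<'E'
from h import *
t=cam("top"); s=cam("side")
crop(t,320,190,140,80,5.5,"t_rack.png",1.3); crop(t,202,233,60,60,9,"t_lid.png",1.3)
crop(s,280,215,140,180,4-.8,"s_rack.png"); crop(s,195,225,60,45,10,"s_lid.png")
E
```

```text
(no output)
```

View pics/t_rack.png

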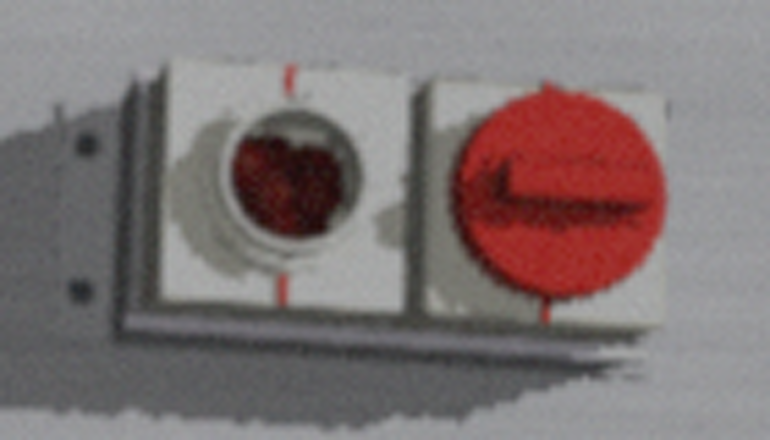

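View pics/t_lid.png

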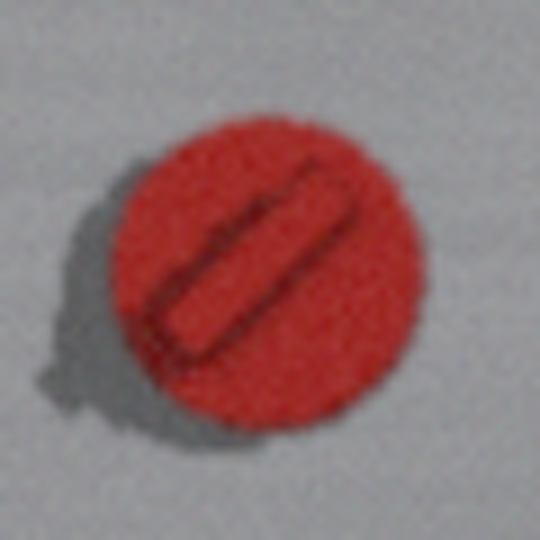

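View pics/s_rack.png

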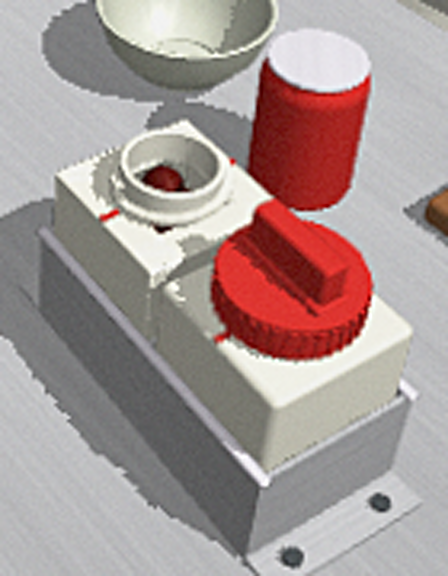

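View pics/s_lid.png

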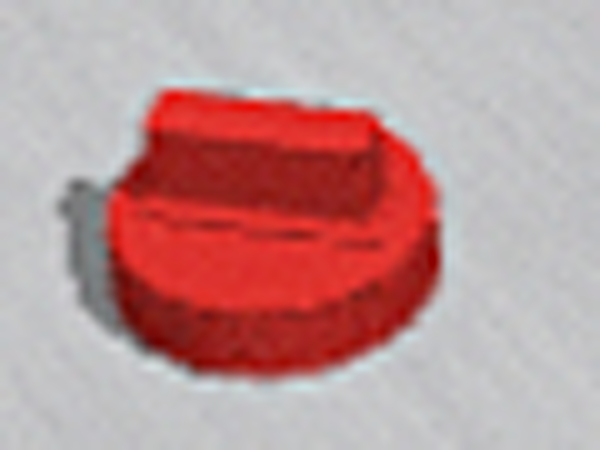

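```bash
python3 - <<'E'
from h import *
t=cam("top"); s=cam("side")
f=lambda p,k,o:((p[0]+.5)/k-.5+o[0],(p[1]+.5)/k-.5+o[1])
T=lambda p,z:ray(t,f(p,5.5,(320,190)),z)
S=lambda p,z:ray(s,f(p,3.2,(280,215)),z)
TL=lambda p,z:ray(t,f(p,9,(202,233)),z)
SL=lambda p,z:ray(s,f(p,10,(195,225)),z)
def ln(a,b): d=a-b; return np.round((a+b)/2,4), np.round(np.degrees(np.arctan2(d[1],d[0])),1), round(np.linalg.norm(d),4)
print("rim T",T((297,175),.1265),"S",S((176,168),.1265))
a=[T((292,66),.107),T((283,305),.107)];print("ticks T",ln(*a))
a=[S((234,162),.107),S((101,219),.107)];print("ticks S",ln(*a))
for P in ["jar corners T"]:
    c=[T(p,.107) for p in [(168,62),(406,75),(403,312),(163,300)]]; print(P,np.mean(c,0),[ln(c[i],c[(i+1)%4]) for i in range(4)])
c=[T(p,.107) for p in [(433,84),(664,95),(662,326)]]; print("jar2",[ln(c[i],c[i+1]) for i in range(2)])
print("lid disc T",TL((268.5,274.5),.02))
a=[TL((335,187),.043),TL((172,338),.043)];print("bar T",ln(*a))
a=[SL((380,132),.043),SL((157,110),.043)];print("bar S",ln(*a))
print("lid disc S",SL((272,237),.02))
E
```

```text
rim T [ 0.58250531 -0.14617658  0.1265    ] S [ 0.58266191 -0.14961809  0.1265    ]
ticks T (array([ 0.5825, -0.1464,  0.107 ]), np.float64(-4.1), np.float64(0.0832))
ticks S (array([ 0.5847, -0.1444,  0.107 ]), np.float64(-4.1), np.float64(0.0829))
jar corners T [ 0.58184122 -0.14559077  0.107     ] [(array([ 0.6231, -0.1477,  0.107 ]), np.float64(86.9), np.float64(0.0825)), (array([ 0.5797, -0.1866,  0.107 ]), np.float64(-3.1), np.float64(0.0824)), (array([ 0.5406, -0.1435,  0.107 ]), np.float64(-92.9), np.float64(0.0818)), (array([ 0.584 , -0.1046,  0.107 ]), np.float64(177.3), np.float64(0.0827))]
jar2 [(array([ 0.6157, -0.2383,  0.107 ]), np.float64(87.3), np.float64(0.0804)), (array([ 0.5737, -0.2757,  0.107 ]), np.float64(-3.9), np.float64(0.0804))]
lid disc T [0.51488576 0.12468945 0.02      ]
bar T (array([0.5156, 0.1259, 0.043 ]), np.float64(-46.7), np.float64(0.0484))
bar S (array([0.5172, 0.124 , 0.043 ]), np.float64(-43.3), np.float64(0.0482))
lid disc S [0.51171869 0.1157622  0.02      ]
```

```bash
cat >> h.py <<'E'
def yaw_of(q):  # bar yaw = direction of tool z, horizontal
    m=R.from_quat(np.r_[q[1:],q[0]]).as_matrix(); return m
def plan(p,yawdeg):
    """delta from measured pose to tcp p with tool down, tool z (bar dir) at yawdeg (mod 180, nearest)"""
    s=get_state(); q=s["orientation"]; M=yaw_of(q)
    best=None
    for y in (yawdeg,yawdeg+180):
        z=np.array([np.cos(np.radians(y)),np.sin(np.radians(y)),0]); x=np.array([0,0,-1.]); 
        T=np.c_[x,np.cross(z,x),z]
        rv=np.degrees(R.from_matrix(M.T@T).as_rotvec())
        sh=1000*M.T@(np.array(p)-s["tcp_pos"])
        print("yaw",y,"shift",sh.round(1),"turn",rv.round(1))
    print("now",s["clock"],s["tcp_pos"].round(4),"zyaw",np.degrees(np.arctan2(M[1,2],M[0,2])).round(2),"xaxis",M[:,0].round(4),"j",s["joint_pos"].round(3),"F",s["wrist_force"].round(2),s["ft_torque"].round(3),"gap",round(s["finger_gap"],4))
E
python3 - <<'E'
from h import *
plan((.515,.125,.17),-45)
E
```

```text
yaw -45 shift [  61.1 -237.1  408.4] turn [19.1  0.   0. ]
yaw 135 shift [  61.1 -237.1  408.4] turn [-160.9   -0.     0. ]
now 0.3 [0.2515 0.5169 0.231 ] zyaw -25.94 xaxis [-3.e-04 -5.e-04 -1.e+00] j [0.978 0.314 0.046 1.304 0.    1.431] F [ 0.25  0.37 -0.26] [ 0.014 -0.053 -0.01 ] gap 0.0852
```

send_rows(plan=[[4,-24,41,2,0,0],[10,-59,102,5,0,0],[18,-95,163,8,0,0],[26,-130,224,11,0,0],[34,-166,286,14,0,0],[41,-201,347,17,0,0],[41,-225,388,19,0,0],[41,-237,408,19,0,0],[41,-237,408,19,0,0],[41,-237,408,19,0,0]], claw=50, newtons=40)

```text
clock: 1.55
tcp_pos: [0.5144, 0.1255, 0.1901]
orientation: [0.653, 0.271, 0.654, -0.27]
wrist_force: [0.1, 0.1, 0.9]
finger_gap: 0.05
```

```bash
python3 - <<'E'
from h import *
plan((.515,.125,.023),-45)
w=cam("wrist"); cv2.imwrite("pics/w1.png",w["frame"]); print(w["mtx"],w["k1"],w["rvec"],w["tvec"])
E
```

```text
yaw -45 shift [167.1   0.2   0.9] turn [ 0. -0.  0.]
yaw 135 shift [167.1   0.2   0.9] turn [-1.8e+02 -0.0e+00 -1.0e-01]
now 1.55 [0.5144 0.1255 0.1901] zyaw -44.98 xaxis [-8.e-04  4.e-04 -1.e+00] j [ 0.087  0.242 -0.152  1.178  0.     0.872] F [0.13 0.13 0.91] [-0.033  0.013  0.008] gap 0.05
[[337.29060704   0.         283.83324059]
 [  0.         337.29060704 211.15235726]
 [  0.           0.           1.        ]] -0.0021618279133786477 [-2.63912457 -1.09480423 -0.1649935 ] [-0.4517225  -0.28958302  0.25830014]
```

View pics/w1.png

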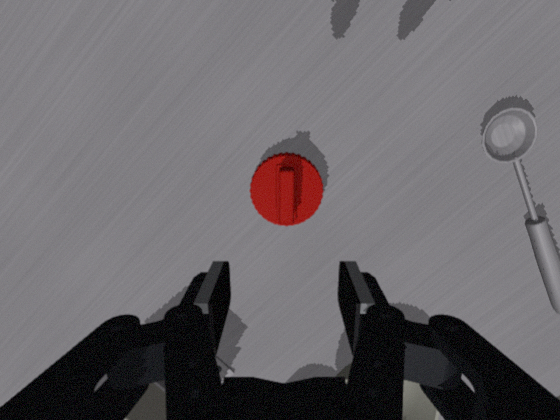

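```bash
python3 - <<'E'
from h import *
w=cam("wrist"); crop(w,240,140,96,96,6,"w1c.png",1.5)
for p,z in [((.515,.125,.043),0),((.515,.125,.02),0)]: print(proj(w,p))
E
```

```text
[[284.14542944 197.11982434]]
[[284.15352465 190.88272439]]
```

View pics/w1c.png

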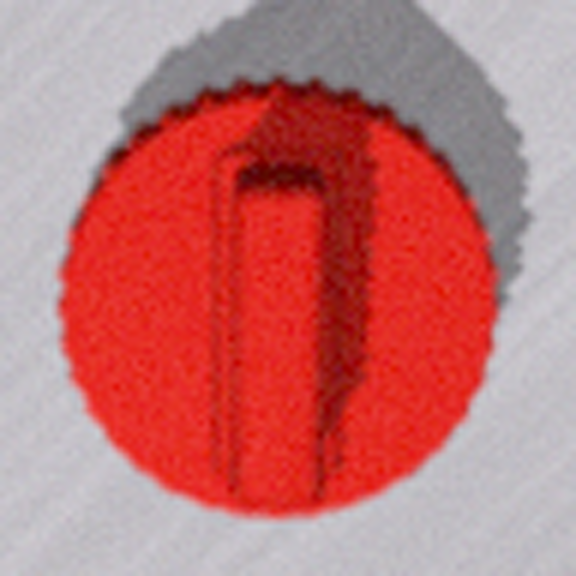

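```bash
python3 - <<'E'
from h import *
w=cam("wrist")
f=lambda p:((p[0]+.5)/6-.5+240,(p[1]+.5)/6-.5+140)
print("disc",ray(w,f((279,306)),.02))
a=ray(w,f((281,190)),.043);b=ray(w,f((275,497)),.043);print("bar",(a+b)/2,np.degrees(np.arctan2(*(a-b)[1::-1])),np.linalg.norm(a-b))
plan((.5155,.1265,.023),-45)
E
```

```text
disc [0.51606236 0.12684831 0.02      ]
bar [0.51627398 0.1262445  0.043     ] 134.194608164139 0.04696604823749734
yaw -45 shift [167.4   1.    1.2] turn [ 0.2 -0.  -0. ]
yaw 135 shift [167.4   1.    1.2] turn [-179.8    0.    -0. ]
now 1.7 [0.514  0.1266 0.1904] zyaw -44.83 xaxis [-2.e-04  2.e-04 -1.e+00] j [ 0.09   0.241 -0.152  1.178  0.     0.872] F [-0.77  0.05 -1.05] [-0.01  -0.043 -0.005] gap 0.0499
```

send_rows(plan=[[20,1,0.5,0.8,0,0],[50,1,0.5,0.8,0,0],[90,1,0.5,0.8,0,0],[125,1,0.5,0.8,0,0],[145,1,0.5,0.8,0,0],[155,1,0.5,0.8,0,0],[161,1,0.5,0.8,0,0],[165,1,0.5,0.8,0,0],[166,1,0.5,0.8,0,0],[166,1,0.5,0.8,0,0]])

```text
clock: 2.95
tcp_pos: [0.5162, 0.1258, 0.0247]
orientation: [0.652, 0.275, 0.651, -0.275]
wrist_force: [0.9, 0.1, -1.0]
finger_gap: 0.0501
```

send_rows(plan=[[0,0,0,0,0,0],[0,0,0,0,0,0],[0,0,0,0,0,0],[0,0,0,0,0,0],[0,0,0,0,0,0],[0,0,0,0,0,0],[0,0,0,0,0,0],[0,0,0,0,0,0],[0,0,0,0,0,0],[0,0,0,0,0,0]], claw=8, newtons=100)

```text
clock: 4.2
tcp_pos: [0.5161, 0.1258, 0.0249]
orientation: [0.652, 0.275, 0.651, -0.275]
wrist_force: [-1.0, -0.1, 6.2]
finger_gap: 0.0112
```

```bash
python3 - <<'E'
from h import *
plan((.583,-.146,.21),-43)
w=cam("wrist"); cv2.imwrite("pics/w2.png",w["frame"]); plan((.583,-.146,.21),-43)
s=cam("side"); crop(s,180,200,90,80,6,"s2.png")
E
```

```text
yaw -43 shift [-185.1 -141.7  241.4] turn [-2.7  0.  -0. ]
yaw 137 shift [-185.1 -141.7  241.4] turn [ 1.773e+02 -1.000e-01 -1.000e-01]
now 4.2 [0.5161 0.1258 0.0249] zyaw -45.74 xaxis [ 8.e-04  0.e+00 -1.e+00] j [ 0.088  0.384 -0.395  0.791 -0.     0.886] F [-1.03 -0.13  6.16] [-0.018  0.286  0.081] gap 0.0112
yaw -43 shift [-185.1 -141.7  241.4] turn [-2.7  0.  -0. ]
yaw 137 shift [-185.1 -141.7  241.4] turn [ 1.773e+02 -1.000e-01 -0.000e+00]
now 4.25 [0.5162 0.1258 0.0249] zyaw -45.75 xaxis [ 8.e-04  0.e+00 -1.e+00] j [ 0.088  0.385 -0.395  0.791 -0.     0.886] F [-0.76 -0.09  5.53] [-0.03   0.258 -0.027] gap 0.0114
```

View pics/w2.png

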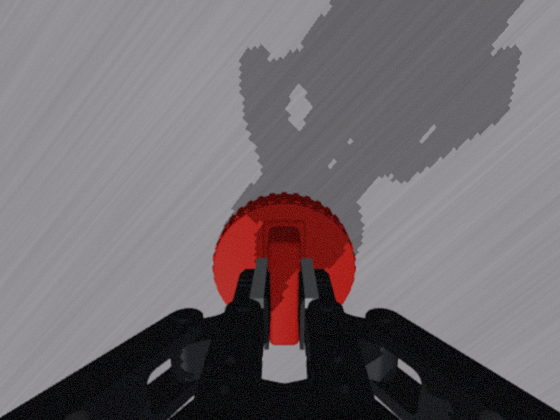

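View pics/s2.png

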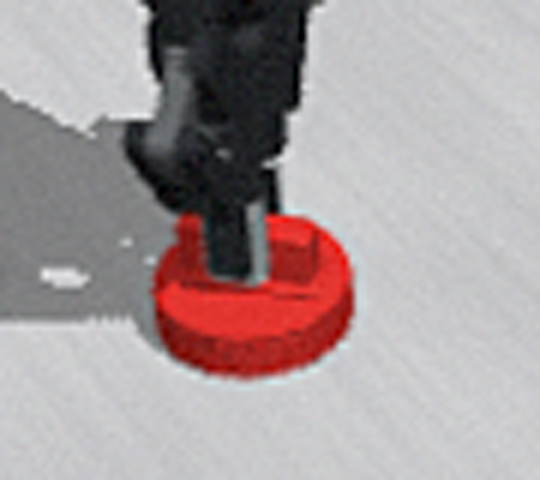

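```bash
python3 - <<'E'
from h import *
w=cam("wrist"); s=get_state(); M=yaw_of(s["orientation"])
loc=lambda P:(1000*M.T@(P-s["tcp_pos"])).round(1)
for uv,z in [((284.5,243),.043),((284,345),.043),((213,266),.02),((356,266),.02),((284,205),.02)]: print(uv,loc(ray(w,uv,z)))
print(proj(w,s["tcp_pos"]))
crop(w,205,180,160,175,3.4,"w2c.png",2)
E
```

```text
(284.5, 243) [-18.1   0.  -24. ]
(284, 345) [-18.1  -0.1  24.5]
(213, 266) [  4.8 -34.3  -2.4]
(356, 266) [ 4.9 34.5 -2.4]
(284, 205) [  4.9  -0.2 -32.9]
[[284.34160861 275.31153091]]
```

View pics/w2c.png

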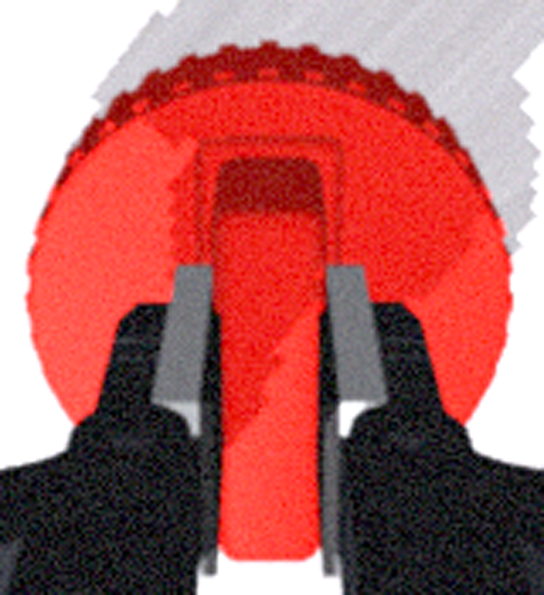

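```bash
python3 - <<'E'
from h import *
plan((.656,-.214,.26),-43)
E
```

```text
yaw -43 shift [-235.  -136.9  341.1] turn [-2.7  0.  -0. ]
yaw 137 shift [-235.  -136.9  341.1] turn [ 1.773e+02 -1.000e-01 -0.000e+00]
now 4.35 [0.5162 0.1258 0.0249] zyaw -45.74 xaxis [ 8.e-04  0.e+00 -1.e+00] j [ 0.088  0.384 -0.395  0.791 -0.     0.886] F [-1.63 -0.7   5.77] [-0.09   0.255  0.003] gap 0.0115
```

send_rows(plan=[[-15,0,0,0,0,0],[-50,0,0,0,0,0],[-100,-2,5,0,0,0],[-150,-12,30,0,0,0],[-195,-27,68,0,0,0],[-225,-45,112,-0.5,0,0],[-235,-64,160,-1,0,0],[-235,-84,208,-1.5,0,0],[-235,-104,258,-2,0,0],[-235,-119,297,-2.7,0,0]])

```text
clock: 5.6
tcp_pos: [0.6382, -0.1721, 0.2598]
orientation: [0.658, 0.26, 0.658, -0.26]
wrist_force: [-0.1, 0.0, -0.1]
finger_gap: 0.0115
```

send_rows(plan=[[0,-11,27,0,0,0],[0,-16,40,0,0,0],[0,-18,44,0,0,0],[0,-18,44,0,0,0],[0,-18,44,0,0,0],[0,-18,44,0,0,0],[0,-18,44,0,0,0],[0,-18,44,0,0,0],[0,-18,44,0,0,0],[0,-18,44,0,0,0]])

```text
clock: 6.85
tcp_pos: [0.6577, -0.2131, 0.2592]
orientation: [0.658, 0.259, 0.658, -0.259]
wrist_force: [0.1, 0.2, -1.3]
finger_gap: 0.012
```

```bash
python3 - <<'E'
from h import *
plan((.656,-.214,.26),-43)
w=cam("wrist"); cv2.imwrite("pics/w3.png",w["frame"])
plan((.656,-.214,.26),-43)
np.save("w3.npy",w,allow_pickle=True)
E
```

```text
yaw -43 shift [-0.8 -1.8 -0.7] turn [-0. -0. -0.]
yaw 137 shift [-0.8 -1.8 -0.7] turn [180.  -0.   0.]
now 6.85 [ 0.6577 -0.2131  0.2592] zyaw -43.05 xaxis [-0.e+00  1.e-04 -1.e+00] j [-0.429  0.558  0.488  1.501  0.     0.322] F [ 0.13  0.18 -1.35] [-0.021 -0.05  -0.006] gap 0.012
yaw -43 shift [-0.8 -1.8 -0.7] turn [-0. -0. -0.]
yaw 137 shift [-0.8 -1.8 -0.7] turn [180.  -0.   0.]
now 6.9 [ 0.6578 -0.2132  0.2592] zyaw -43.05 xaxis [ 1.e-04  1.e-04 -1.e+00] j [-0.429  0.558  0.488  1.501  0.     0.322] F [ 0.82 -0.41 -0.65] [-0.039 -0.026 -0.02 ] gap 0.0115
```

View pics/w3.png

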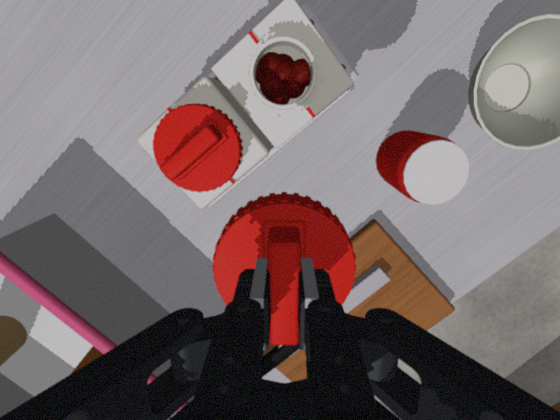

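The open jar's rim shows near (283,72), ticks near (254,38) and (310,112). I'll enlarge it.

```bash
python3 - <<'E'
from h import *
w=np.load("w3.npy",allow_pickle=True).item()
crop(w,205,0,155,140,5,"w3c.png",1.4)
E
```

```text
(no output)
```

View pics/w3c.png

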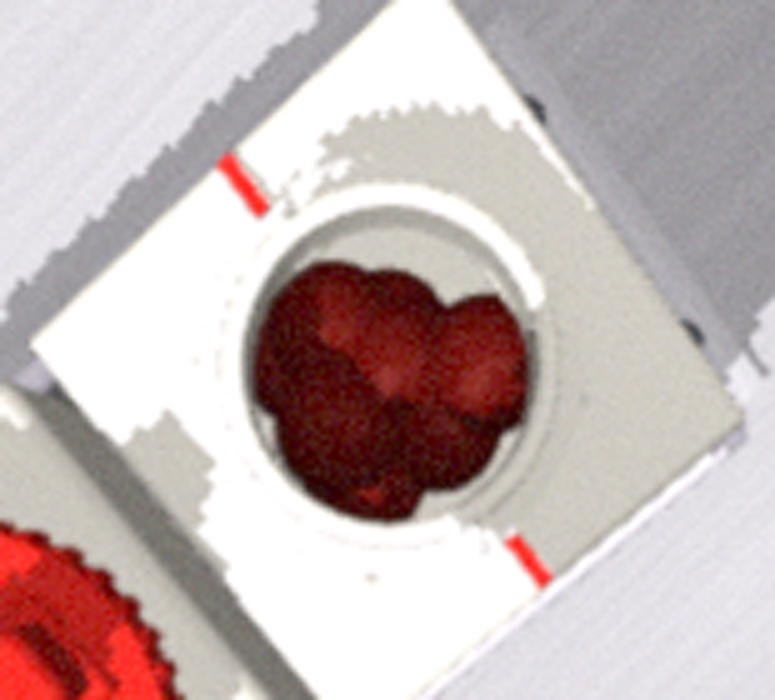

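```bash
python3 - <<'E'
from h import *
w=np.load("w3.npy",allow_pickle=True).item()
f=lambda p:((p[0]+.5)/5-.5+205,(p[1]+.5)/5-.5)
print("rim",ray(w,f((391,366)),.1265))
a=ray(w,f((224,158)),.107);b=ray(w,f((547,584)),.107);print("ticks",(a+b)/2,np.degrees(np.arctan2(*(a-b)[1::-1])),np.linalg.norm(a-b))
c=[ray(w,f(p),.107) for p in [(35,342),(742,415)]];print("corners",np.mean(c,0),np.linalg.norm(c[0]-c[1]))
o=w["frame"].copy()
J=np.array([.5837,-.1457,.003]); yj=np.radians(-3.7)
th=np.linspace(0,2*np.pi,60)
def ov(J,col):
  for r,z in ((26,.1235),(22.5,.1235)):
    for p in proj(w,np.c_[J[0]+r/1e3*np.cos(th),J[1]+r/1e3*np.sin(th),np.full(60,J[2]+z)]): 
        if 0<=p[0]<560 and 0<=p[1]<420: o2[int((p[1]+.5)*5),int((p[0]+.5)*5)]=col
  for q in [(42,0),(-42,0),(42,42),(42,-42),(-42,42),(-42,-42)]:
    c,s=np.cos(yj),np.sin(yj); P=J+np.array([c*q[0]-s*q[1],s*q[0]+c*q[1],104])/1e3
    p=proj(w,P)[0]; cv2.circle(o2,(int((p[0]+.5)*5),int((p[1]+.5)*5)),5,col,1)
o2=cv2.resize(o,None,fx=5,fy=5,interpolation=cv2.INTER_CUBIC)
ov(J,(255,0,0)); cv2.imwrite("pics/ov3.png",o2[0:700,1025:1800])
E
```

```text
rim [ 0.58401896 -0.14596156  0.1265    ]
ticks [ 0.58411305 -0.14612542  0.107     ] 176.10805936353609 0.08295923056074804
corners [ 0.58408114 -0.14622102  0.107     ] 0.11536757320713877
```

View pics/ov3.png

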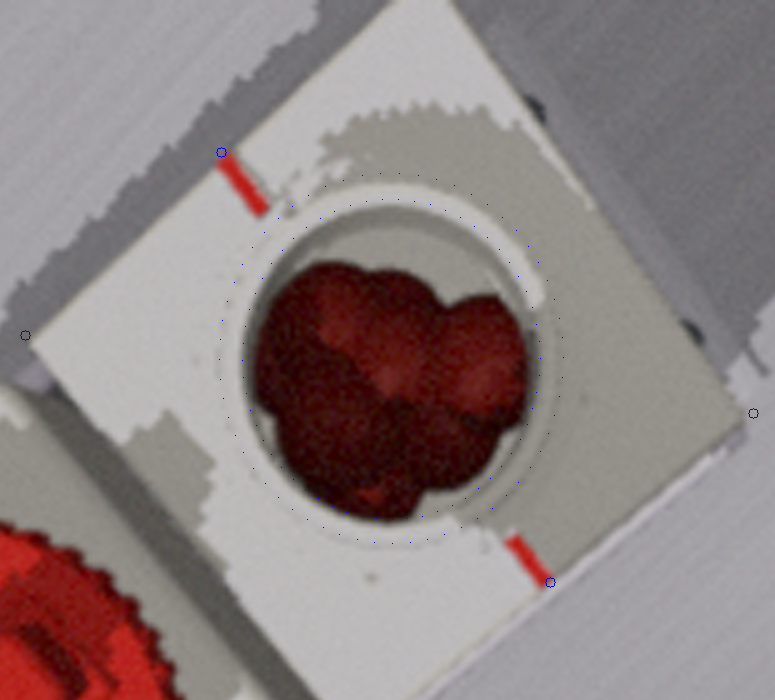

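```bash
python3 - <<'E'
from h import *
plan((.5841,-.1461,.165),-39)
E
```

```text
yaw -39 shift [ 94.2  -1.3 -99.6] turn [-4. -0. -0.]
yaw 141 shift [ 94.2  -1.3 -99.6] turn [176.  -0.   0.]
now 6.9 [ 0.6578 -0.2132  0.2592] zyaw -43.05 xaxis [ 1.e-04  1.e-04 -1.e+00] j [-0.429  0.558  0.488  1.501  0.     0.322] F [ 0.82 -0.41 -0.65] [-0.039 -0.026 -0.02 ] gap 0.0115
```

send_rows(plan=[[5,0,-15,-1,0,0],[12,-0.5,-40,-2,0,0],[25,-1,-70,-3,0,0],[45,-1.3,-90,-4,0,0],[65,-1.3,-99.6,-4,0,0],[82,-1.3,-99.6,-4,0,0],[90,-1.3,-99.6,-4,0,0],[94,-1.3,-99.6,-4,0,0],[94,-1.3,-99.6,-4,0,0],[94,-1.3,-99.6,-4,0,0]])

```text
clock: 8.15
tcp_pos: [0.5845, -0.1464, 0.1659]
orientation: [0.667, 0.236, 0.666, -0.236]
wrist_force: [0.3, -0.2, -0.7]
finger_gap: 0.0114
```

```bash
python3 - <<'E'
from h import *
for i in range(2):
  t=cam("top"); s=cam("side"); plan((.5841,-.1461,.143),-39)
crop(s,285,190,130,160,3.7,"s4.png"); crop(t,320,190,140,80,5.5,"t4.png",1.3)
E
```

```text
yaw -39 shift [22.8 -0.1 -0.4] turn [-0.   0.1 -0. ]
yaw 141 shift [22.8 -0.1 -0.4] turn [ 1.8e+02 -0.0e+00 -1.0e-01]
now 8.25 [ 0.5844 -0.1463  0.1658] zyaw -39.05 xaxis [ 1.e-03 -3.e-04 -1.e+00] j [-0.378  0.39  -0.004  1.175  0.     0.303] F [ 0.51 -0.87 -0.7 ] [ 0.026 -0.027  0.03 ] gap 0.0117
yaw -39 shift [22.7 -0.1 -0.2] turn [-0.  0. -0.]
yaw 141 shift [22.7 -0.1 -0.2] turn [ 1.8e+02 -0.0e+00 -1.0e-01]
now 8.35 [ 0.5843 -0.1462  0.1657] zyaw -39.05 xaxis [ 7.e-04 -2.e-04 -1.e+00] j [-0.378  0.39  -0.005  1.175  0.     0.303] F [-0.3   1.42 -1.18] [-0.009  0.    -0.049] gap 0.0116
```

View pics/s4.png

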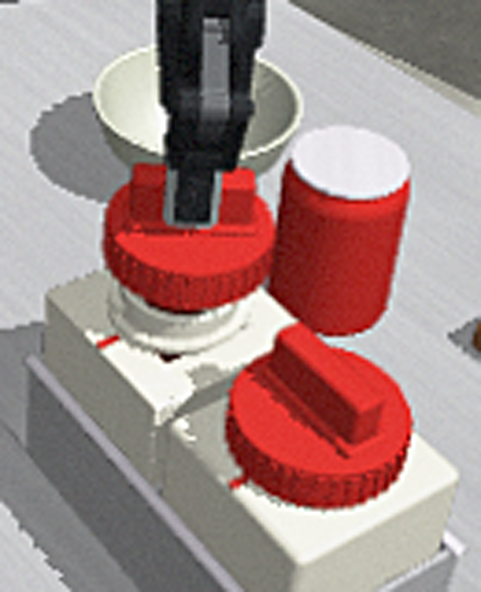

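View pics/t4.png

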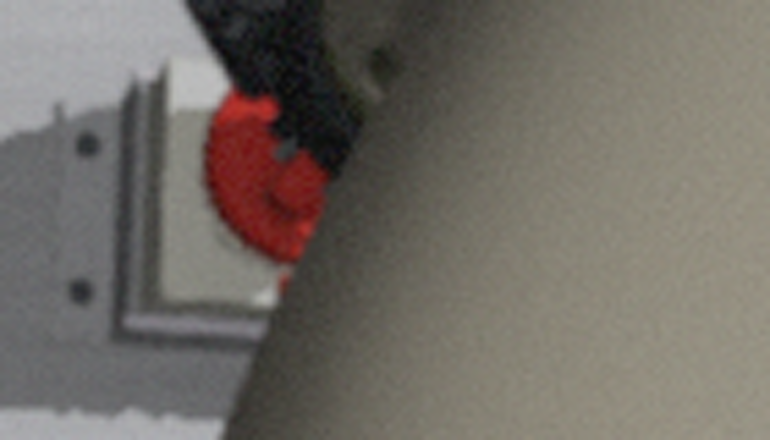

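send_rows(plan=[[4,0,0,0,0,0],[8,0,0,0,0,0],[12,0,0,0,0,0],[15,0,0,0,0,0],[17,0,0,0,0,0],[18,0,0,0,0,0],[19,0,0,0,0,0],[20,0,0,0,0,0],[21,0,0,0,0,0],[21.5,0,0,0,0,0]])

```text
clock: 9.6
tcp_pos: [0.584, -0.1461, 0.1437]
orientation: [0.666, 0.236, 0.666, -0.236]
wrist_force: [0.8, -0.1, -0.7]
finger_gap: 0.0118
```

send_rows(plan=[[0.3,0,0,0,0,0],[0.6,0,0,0,0,0],[0.9,0,0,0,0,0],[1.2,0,0,0,0,0],[1.5,0,0,0,0,0],[1.5,0,0,0,0,0],[1.5,0,0,0,0,0],[1.5,0,0,0,0,0],[1.5,0,0,0,0,0],[1.5,0,0,0,0,0]])

```text
clock: 10.85
tcp_pos: [0.5841, -0.1461, 0.1427]
orientation: [0.667, 0.236, 0.666, -0.236]
wrist_force: [-2.1, 0.5, 4.5]
finger_gap: 0.0115
```

```bash
python3 - <<'E'
from h import *
for i in range(2):
  s=cam("side"); plan((.5841,-.1461,.143),-39)
crop(s,285,190,130,160,3.7,"s5.png")
E
```

```text
yaw -39 shift [-0.3 -0.  -0.1] turn [-0.  0. -0.]
yaw 141 shift [-0.3 -0.  -0.1] turn [180.  -0.  -0.]
now 10.9 [ 0.5842 -0.1461  0.1427] zyaw -39.05 xaxis [ 5.e-04 -1.e-04 -1.e+00] j [-0.378  0.403 -0.044  1.123  0.     0.303] F [-0.86  1.18  5.32] [0.165 0.403 0.02 ] gap 0.0118
yaw -39 shift [-0.4 -0.  -0.1] turn [-0.  0. -0.]
yaw 141 shift [-0.4 -0.  -0.1] turn [180.  -0.  -0.]
now 10.95 [ 0.5842 -0.1461  0.1426] zyaw -39.04 xaxis [ 5.e-04 -1.e-04 -1.e+00] j [-0.378  0.403 -0.044  1.123  0.     0.303] F [-1.34  0.15  5.11] [ 0.179  0.415 -0.005] gap 0.0115
```

View pics/s5.png

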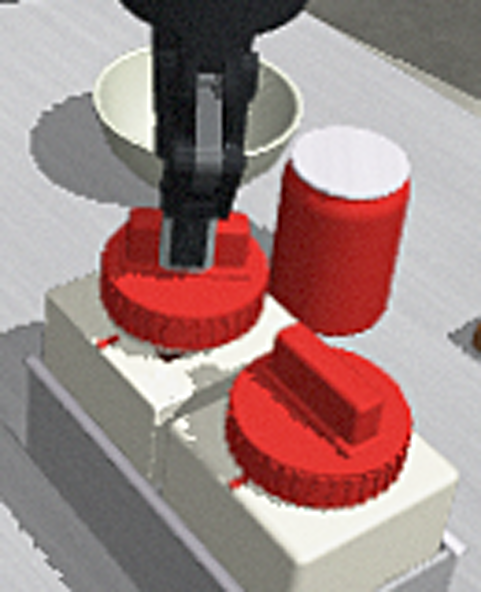

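send_rows(plan=[[-0.1,0,0,-3,0,0],[-0.3,0,0,-8,0,0],[-0.5,0,0,-13,0,0],[-0.7,0,0,-18,0,0],[-0.9,0,0,-23,0,0],[-1.0,0,0,-28,0,0],[-1.0,0,0,-32,0,0],[-1.0,0,0,-35,0,0],[-1.0,0,0,-36,0,0],[-1.0,0,0,-36,0,0]])

```text
clock: 12.2
tcp_pos: [0.5834, -0.1458, 0.1428]
orientation: [0.706, 0.019, 0.707, -0.019]
wrist_force: [-3.5, 1.2, 2.6]
finger_gap: 0.0108
```

```bash
python3 - <<'E'
from h import *
plan((.5841,-.1461,.135),-4)
E
```

```text
yaw -4 shift [ 7.8 -0.2  0.7] turn [ 0.9 -0.1 -0. ]
yaw 176 shift [ 7.8 -0.2  0.7] turn [-1.791e+02  0.000e+00 -1.000e-01]
now 12.2 [ 0.5834 -0.1458  0.1428] zyaw -3.08 xaxis [-1.4e-03  6.0e-04 -1.0e+00] j [-0.378  0.403 -0.043  1.126  0.    -0.325] F [-3.55  1.23  2.57] [ 0.198  0.683 -0.141] gap 0.0108
```

send_rows(plan=[[0.5,0,0,0,0,0],[1,0,0,0,0,0],[1.5,0,0,0,0,0],[2,0,0,0,0,0],[2,0,0,0,0,0],[2,0,0,0,0,0],[2,0,0,0,0,0],[2,0,0,0,0,0],[2,0,0,0,0,0],[2,0,0,0,0,0]])

```text
clock: 13.45
tcp_pos: [0.5836, -0.1459, 0.1426]
orientation: [0.707, 0.019, 0.707, -0.019]
wrist_force: [-6.3, 1.4, 10.6]
finger_gap: 0.011
```

```bash
python3 - <<'E'
from h import *
s=cam("side");plan((.5841,-.1461,.135),-4)
crop(s,285,190,130,160,3.7,"s6.png")
E
```

```text
yaw -4 shift [ 7.6 -0.1  0.5] turn [0.9 0.  0. ]
yaw 176 shift [ 7.6 -0.1  0.5] turn [-179.1   -0.     0. ]
now 13.5 [ 0.5836 -0.1459  0.1426] zyaw -3.07 xaxis [ 0.e+00 -1.e-04 -1.e+00] j [-0.378  0.402 -0.045  1.123 -0.    -0.325] F [-7.11  1.65  9.36] [ 0.489  1.458 -0.065] gap 0.011
```

View pics/s6.png

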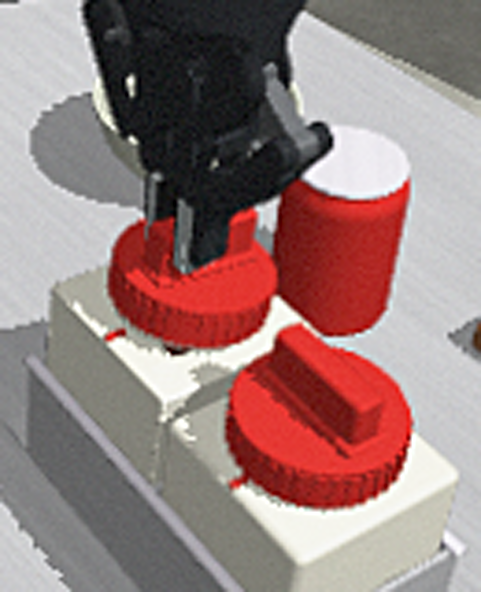

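send_rows(plan=[[-1,0,0,0,0,0],[-1.5,0,-0.3,-2,0,0],[-1.5,0,-0.6,-4,0,0],[-1.5,0,-0.6,-6,0,0],[-1.5,0,-0.6,-8,0,0],[-1.5,0,-0.6,-9,0,0],[-1,0,-0.6,-9,0,0],[-0.5,0,-0.6,-9,0,0],[0,0,-0.6,-9,0,0],[0,0,-0.6,-9,0,0]])

```text
clock: 14.75
tcp_pos: [0.5836, -0.1464, 0.1428]
orientation: [0.707, -0.037, 0.706, 0.037]
wrist_force: [-6.2, -0.7, 10.6]
finger_gap: 0.0114
```

```bash
python3 - <<'E'
from h import *
s=cam("side");plan((.5841,-.1461,.135),-4)
w=cam("wrist"); cv2.imwrite("pics/w7.png",w["frame"])
crop(s,285,190,130,160,3.7,"s7.png")
E
```

```text
yaw -4 shift [7.8 0.2 0.5] turn [10.   0.1  0.1]
yaw 176 shift [7.8 0.2 0.5] turn [-1.7e+02 -1.0e-01  1.0e-01]
now 14.8 [ 0.5836 -0.1464  0.1428] zyaw 5.98 xaxis [ 1.3e-03 -9.0e-04 -1.0e+00] j [-0.379  0.401 -0.046  1.122 -0.    -0.483] F [-6.38  1.47 11.44] [ 0.112  1.368 -0.103] gap 0.0116
```

View pics/s7.png

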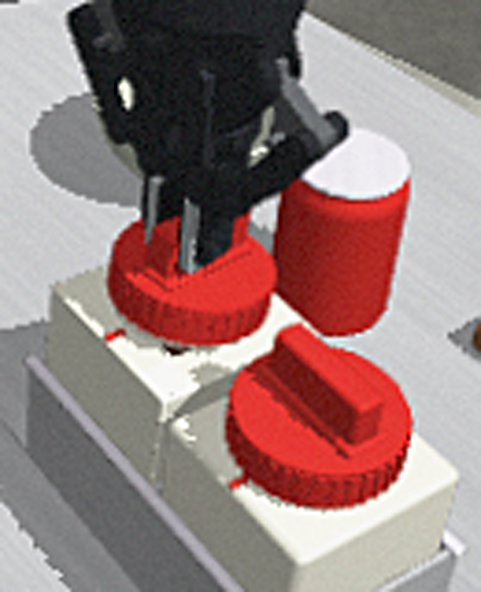

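View pics/w7.png

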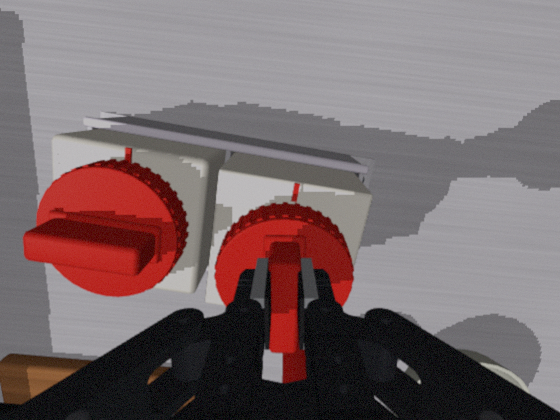

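```bash
python3 - <<'E'
from h import *
w=cam("wrist"); np.save("w7.npy",w,allow_pickle=True); crop(w,200,130,190,150,4.2,"w7c.png",1.3)
E
```

```text
(no output)
```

View pics/w7c.png

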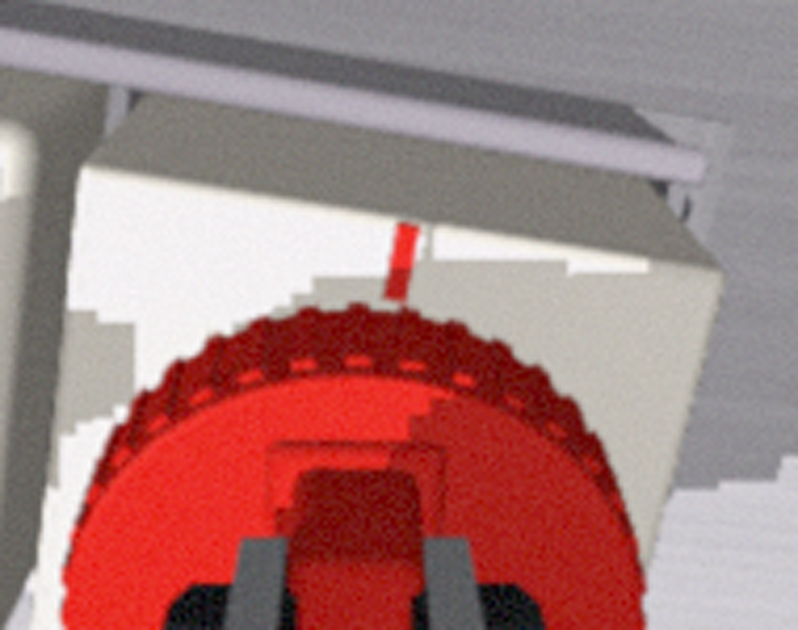

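```bash
python3 - <<'E'
from h import *
w=np.load("w7.npy",allow_pickle=True).item(); s=get_state()
f=lambda p:((p[0]+.5)/4.2-.5+200,(p[1]+.5)/4.2-.5+130)
A=ray(w,f((82,167)),.107);B=ray(w,f((722,270)),.107)
d=B-A; print("edge",(A+B)/2,np.linalg.norm(d),"yaw",np.degrees(np.arctan2(d[1],d[0]))-90)
n=np.array([d[1],-d[0],0])/np.linalg.norm(d); print("centre",(A+B)/2+.042*n)
T1=ray(w,f((408,224)),.107);T2=ray(w,f((394,300)),.107);print("tick",T1,T2,np.degrees(np.arctan2(*(T2-T1)[1::-1])))
print("tcp",s["tcp_pos"])
# lid disc edges at top of disc
h=s["tcp_pos"][2]-.025+.02
M=yaw_of(s["orientation"])
for p in [(62,590),(645,590),(355,373)]: print((1000*M.T@(ray(w,f(p),h)-s["tcp_pos"])).round(1))
for p in [(360,472+82),]: print((1000*M.T@(ray(w,f(p),h+.023)-s["tcp_pos"])).round(1))
E
```

```text
edge [ 0.54592729 -0.14415496  0.107     ] 0.08314668994276911 yaw -3.2770146516681677
centre [ 0.58785861 -0.14655582  0.107     ]
tick [ 0.54653671 -0.1437589   0.107     ] [ 0.55677065 -0.14439748  0.107     ] -3.5705331560590183
tcp [ 0.58363626 -0.14634331  0.14278442]
[  5.  -34.   -0.5]
[ 5.  33.  -0.6]
[  5.   -0.3 -26.9]
[-18.    0.1 -16.2]
```

```bash
python3 - <<'E'
from h import *
w=np.load("w7.npy",allow_pickle=True).item(); crop(w,205,195,160,175,3.4,"w7d.png",1.8)
s=cam("side"); np.save("s7.npy",s,allow_pickle=True); crop(s,305,225,65,80,9,"s7b.png")
E
```

```text
(no output)
```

View pics/w7d.png

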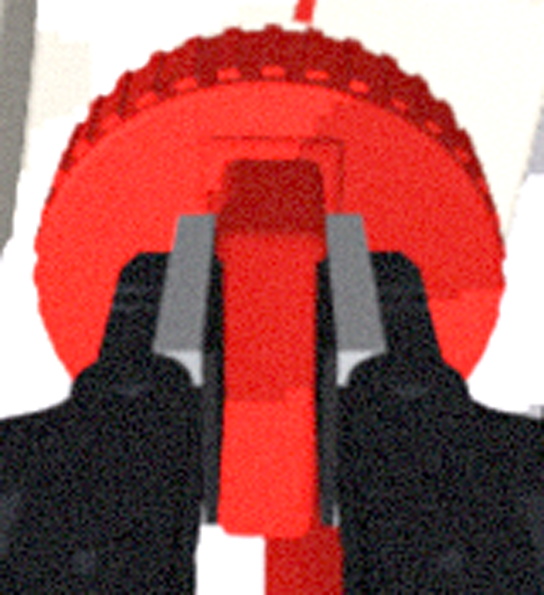

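View pics/s7b.png

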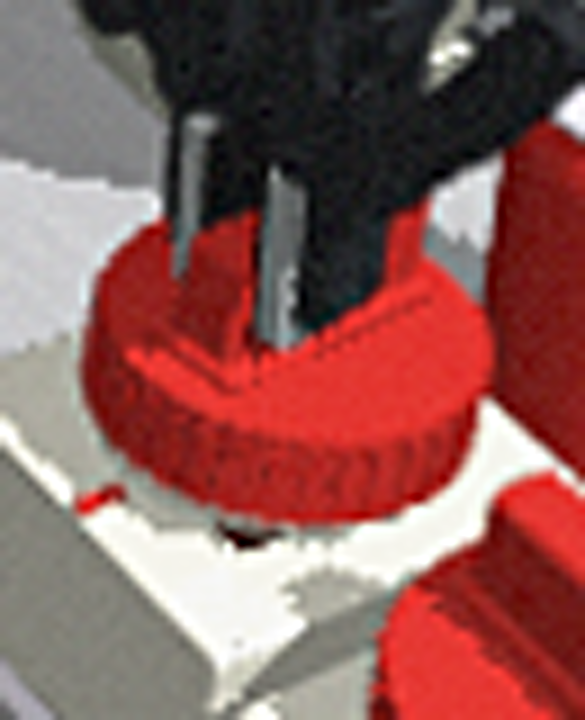

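```bash
cat > fit.py <<'E'
from h import *
from scipy.optimize import least_squares
def model(v,c):
    r=R.from_euler("ZYX",[np.radians(v[3]),v[4],v[5]]).as_matrix(); o=np.array(v[:3])
    L=lambda p: proj(c,o+r@(np.array(p)/1e3))
    th=np.linspace(0,2*np.pi,181)
    top=proj(c,(o[:,None]+r@np.array([35*np.cos(th),35*np.sin(th),20+0*th])/1e3).T)
    return L,top
def res(v,c,obs):
    L,top=model(v,c)
    e=[]
    for k,uv in obs.items():
        if k=="left": e.append(top[:,0].min()-uv[0])
        elif k=="right": e.append(top[:,0].max()-uv[0])
        elif k=="far": e.append(top[:,1].min()-uv[1])
        else:
            P={"bft":(-25,0,43),"bnt":(25,0,43),"bfb":(-25,0,20)}[k]; e+=list(L(P)[0]-uv)
    return e+[(v[5])*20]
def fit(c,obs,v0):
    s=least_squares(res,v0,args=(c,obs),x_scale=[.001,.001,.001,1,.01,.01]); return s.x,np.array(s.fun)
E
python3 - <<'E'
from fit import *
w=np.load("w7.npy",allow_pickle=True).item()
f=lambda p:np.array(((p[0]+.5)/3.4-.5+205,(p[1]+.5)/3.4-.5+195))
obs=dict(bft=f((272,234)),bnt=f((268,535)),bfb=f((273,160)),left=f((35,0)),right=f((506,0)),far=f((0,81)))
x,e=fit(w,obs,[.588,-.1463,.118,6,0,0]); print(x.round(4),e.round(1))
P=R.from_euler("ZYX",[np.radians(x[3]),x[4],x[5]]).as_matrix(); print(P[:,2])
E
```

```text
[ 5.9160e-01 -1.4570e-01  1.1020e-01  5.3385e+00  1.0070e-01  2.1000e-03] [ 0.1  0.6 -0.1  1.2 -0.1 -3.2  1.  -0.9  1.3  0. ]
[0.10028897 0.00727922 0.99493172]
```

send_rows(plan=[[-1,0,0,0,0,0],[-2,0,0,0,0,0],[-2,0,0,0,0,0],[-2,0,0,0,0,0],[-2,0,0,0,0,0],[-2,0,0,0,0,0],[-2,0,0,0,0,0],[-2,0,0,0,0,0],[-2,0,0,0,0,0],[-2,0,0,0,0,0]])

```text
clock: 16.2
tcp_pos: [0.5835, -0.146, 0.1432]
orientation: [0.706, -0.037, 0.706, 0.037]
wrist_force: [-3.3, -1.8, -0.4]
finger_gap: 0.0115
```

```bash
python3 - <<'E'
from h import *
plan((.5841,-.1461,.135),6)
w=cam("wrist"); np.save("w8.npy",w,allow_pickle=True); crop(w,195,150,190,220,2.7,"w8.png",1.5)
s=cam("side"); crop(s,285,210,95,110,5,"s8.png")
E
```

```text
yaw 6 shift [ 8.2 -0.1  0.5] turn [-0.  0. -0.]
yaw 186 shift [ 8.2 -0.1  0.5] turn [180.  -0.  -0.]
now 16.2 [ 0.5835 -0.146   0.1432] zyaw 5.96 xaxis [ 1.e-04  2.e-04 -1.e+00] j [-0.379  0.402 -0.044  1.125  0.    -0.483] F [-3.26 -1.8  -0.44] [-0.386  0.36  -0.065] gap 0.0115
```

View pics/w8.png

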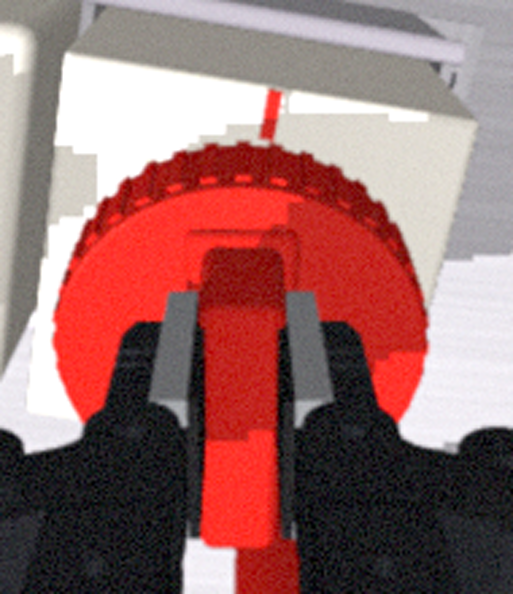

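View pics/s8.png

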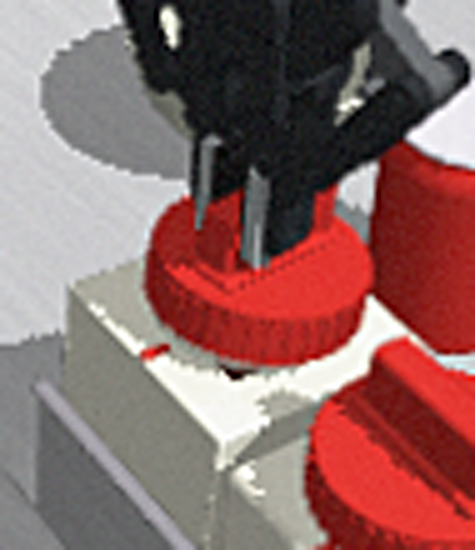

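send_rows(plan=[[0,0,0,0,0,0],[0,0,0,0,0,0],[0,0,0,0,0,0],[0,0,0,0,0,0],[0,0,0,0,0,0],[0,0,0,0,0,0],[0,0,0,0,0,0],[0,0,0,0,0,0],[0,0,0,0,0,0],[0,0,0,0,0,0]], claw=34)

```text
clock: 17.55
tcp_pos: [0.5835, -0.1461, 0.1433]
orientation: [0.706, -0.037, 0.706, 0.037]
wrist_force: [0.3, 0.8, 0.6]
finger_gap: 0.0338
```

```bash
python3 - <<'E'
from h import *
plan((.5841,-.1461,.135),6)
w=cam("wrist"); np.save("w9.npy",w,allow_pickle=True); crop(w,195,150,190,220,2.7,"w9.png",1.5)
s=cam("side"); crop(s,285,210,95,110,5,"s9.png")
E
```

```text
yaw 6 shift [ 8.3 -0.1  0.6] turn [-0.  0. -0.]
yaw 186 shift [ 8.3 -0.1  0.6] turn [180.  -0.  -0.]
now 17.55 [ 0.5835 -0.1461  0.1433] zyaw 5.96 xaxis [ 1.e-04  1.e-04 -1.e+00] j [-0.379  0.402 -0.044  1.125  0.    -0.483] F [0.26 0.83 0.55] [ 0.062 -0.022  0.066] gap 0.0338
```

View pics/w9.png

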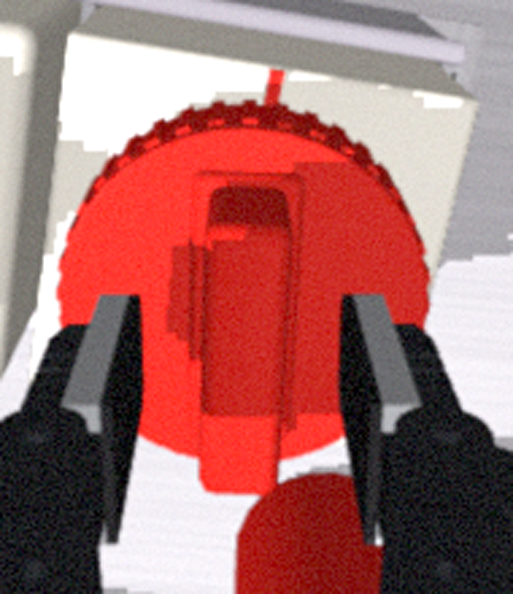

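View pics/s9.png

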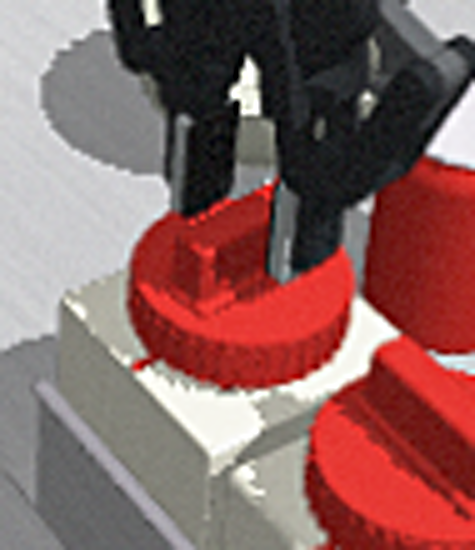

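```bash
python3 - <<'E'
from fit import *
w=np.load("w9.npy",allow_pickle=True).item()
f=lambda p:np.array(((p[0]+.5)/2.7-.5+195,(p[1]+.5)/2.7-.5+150))
obs=dict(bft=f((251,231)),bnt=f((238,490)),bfb=f((251,188)),left=f((58,0)),right=f((431,0)),far=f((0,129)))
x,e=fit(w,obs,[.588,-.1463,.118,6,0,0]); print(x.round(4),e.round(1))
A=ray(w,f((68,36)),.107);B=ray(w,f((475,98)),.107)
d=B-A; n=np.array([d[1],-d[0],0])/np.linalg.norm(d); print("jar centre",(A+B)/2+.042*n,"yaw",np.degrees(np.arctan2(d[1],d[0]))-90)
T=ray(w,f((277,70)),.107);print("tick",T)
E
```

```text
[ 0.584  -0.1456  0.107   3.4674  0.026   0.0049] [ 0.1  0.3 -0.1  1.3 -0.1 -2.   1.2 -1.1  0.3  0.1]
jar centre [ 0.58391958 -0.14632744  0.107     ] yaw -2.7714333884852778
tick [ 0.5424364  -0.14356266  0.107     ]
```

```bash
python3 - <<'E'
from fit import *
s=viewer.read_camera("side"); s["D"]=np.array([s["k1"],0,0,0,0.])
im=cv2.imread("pics/s5.png"); im=cv2.resize(im[140:380,60:310],None,fx=3,fy=3,interpolation=cv2.INTER_CUBIC)
def draw(v,col):
    r=R.from_euler("ZYX",[np.radians(v[3]),v[4],v[5]]).as_matrix()
    th=np.linspace(0,2*np.pi,73)
    def pl(P,closed=True):
        q=proj(s,np.array(v[:3])+ (r@(np.array(P).T/1e3)).T)
        q=(np.array([[(a+.5-285)*3.7-.5,(b+.5-190)*3.7-.5] for a,b in q])-[60,140]+.5)*3-.5
        cv2.polylines(im,[q.round().astype(np.int32)],closed,col,1)
    for z in (0,20): pl(np.c_[35*np.cos(th),35*np.sin(th),0*th+z])
    for z in (20,43): pl([(25,7,z),(25,-7,z),(-25,-7,z),(-25,7,z)])
draw([.5841,-.1461,.1178,-39,0,0],(255,255,0))
cv2.imwrite("pics/s5ov.png",im)
E
```

```text
(no output)
```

View pics/s5ov.png

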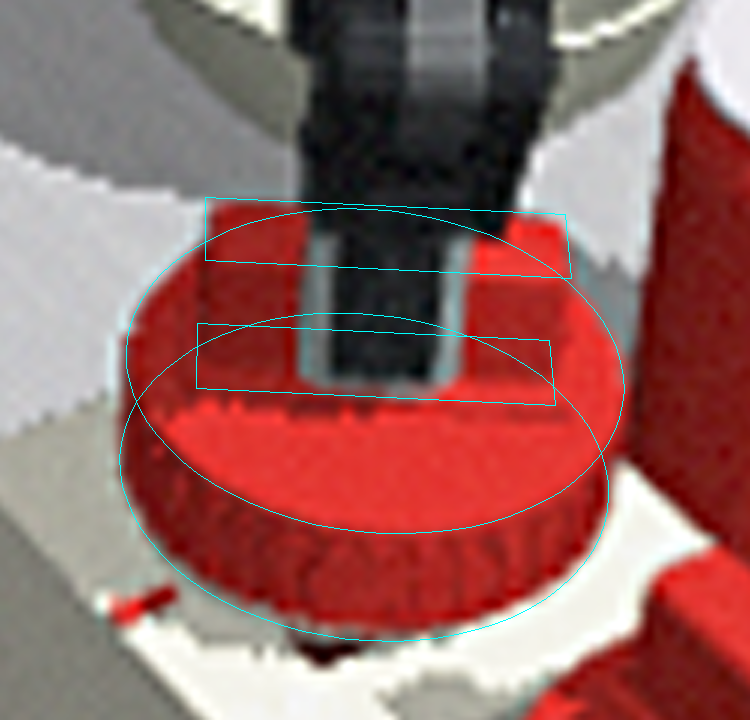

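send_rows(plan=[[1,0.2,0.3,1,0,0],[3,0.4,0.5,2.5,0,0],[5,0.4,0.5,2.5,0,0],[6.3,0.4,0.5,2.5,0,0],[6.3,0.4,0.5,2.5,0,0],[6.3,0.4,0.5,2.5,0,0],[6.3,0.4,0.5,2.5,0,0],[6.3,0.4,0.5,2.5,0,0],[6.3,0.4,0.5,2.5,0,0],[6.3,0.4,0.5,2.5,0,0]])

```text
clock: 18.95
tcp_pos: [0.5839, -0.1456, 0.137]
orientation: [0.707, -0.021, 0.707, 0.021]
wrist_force: [-0.4, -0.2, 0.5]
finger_gap: 0.034
```

send_rows(plan=[[0,0,0,0,0,0],[0,0,0,0,0,0],[0,0,0,0,0,0],[0,0,0,0,0,0],[0,0,0,0,0,0],[0,0,0,0,0,0],[0,0,0,0,0,0],[0,0,0,0,0,0],[0,0,0,0,0,0],[0,0,0,0,0,0]], claw=5, newtons=60)

```text
clock: 20.2
tcp_pos: [0.5841, -0.1456, 0.1372]
orientation: [0.707, -0.021, 0.707, 0.021]
wrist_force: [0.1, 0.1, 3.2]
finger_gap: 0.0126
```

```bash
python3 - <<'E'
from h import *
plan((.5841,-.1461,.135),6)
w=cam("wrist"); np.save("w10.npy",w,allow_pickle=True); crop(w,195,150,190,220,2.7,"w10.png",1.5)
s=cam("side"); crop(s,285,210,95,110,5,"s10.png")
E
```

```text
yaw 6 shift [ 2.2 -0.5  0. ] turn [-2.5  0.   0. ]
yaw 186 shift [ 2.2 -0.5  0. ] turn [177.5   0.   -0. ]
now 20.2 [ 0.5841 -0.1456  0.1372] zyaw 3.46 xaxis [ 4.e-04 -0.e+00 -1.e+00] j [-0.378  0.406 -0.053  1.111  0.    -0.438] F [0.07 0.09 3.23] [ 0.024 -0.063 -0.015] gap 0.0126
```

View pics/w10.png

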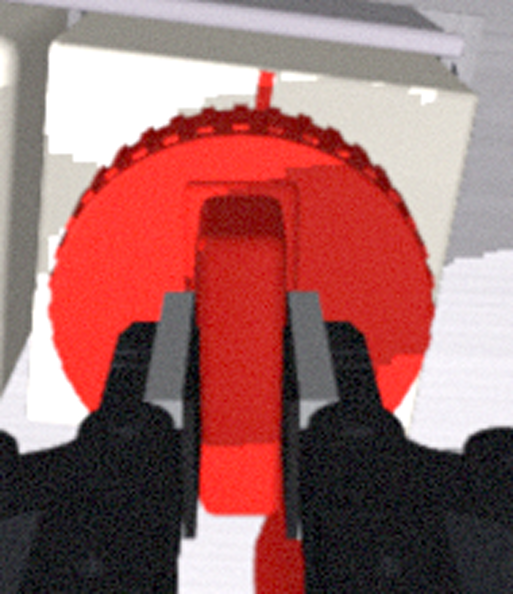

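View pics/s10.png

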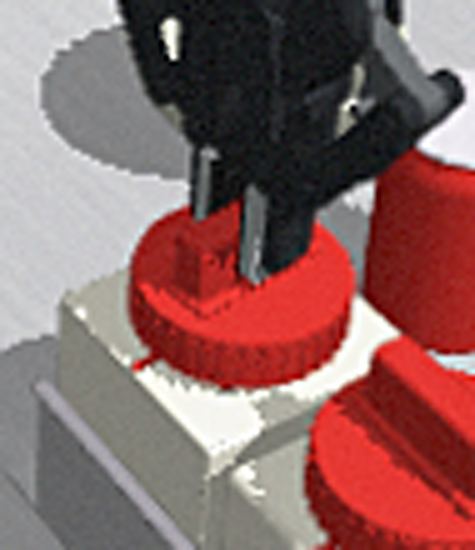

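send_rows(plan=[[0.1,0,0,3,0,0],[0.4,0,0,9,0,0],[0.7,0,0,15,0,0],[1.0,0,0,22,0,0],[1.3,0,0,29,0,0],[1.6,0,0,36,0,0],[1.9,0,0,42,0,0],[2.1,0,0,47,0,0],[2.1,0,0,50,0,0],[2.1,0,0,50,0,0]], newtons=120)

```text
clock: 21.55
tcp_pos: [0.5842, -0.1458, 0.1354]
orientation: [0.65, 0.28, 0.649, -0.28]
wrist_force: [0.6, 0.0, 5.8]
finger_gap: 0.0114
```

```bash
python3 - <<'E'
from h import *
plan((.5841,-.1461,.135),-100)
w=cam("wrist"); crop(w,195,100,190,270,2.2,"w11.png",1.5)
s=cam("side"); crop(s,285,210,95,110,5,"s11.png")
E
```

```text
yaw -100 shift [ 0.4 -0.3  0.1] turn [53.4  0.  -0. ]
yaw 80 shift [ 0.4 -0.3  0.1] turn [-1.266e+02  1.000e-01  0.000e+00]
now 21.55 [ 0.5842 -0.1458  0.1354] zyaw -46.58 xaxis [ 9.e-04 -4.e-04 -1.e+00] j [-0.378  0.407 -0.056  1.106 -0.     0.435] F [0.55 0.03 5.8 ] [-0.072  0.039 -0.103] gap 0.0114
```

View pics/w11.png

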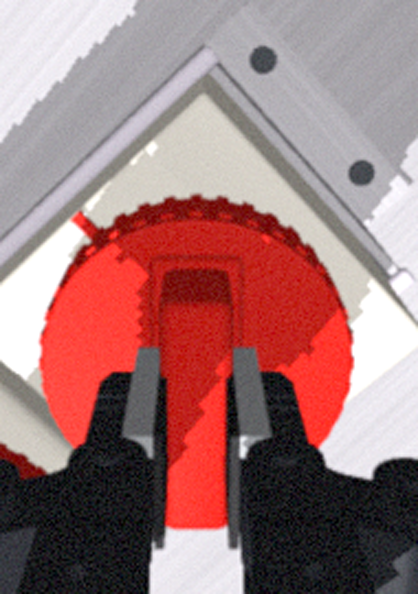

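View pics/s11.png

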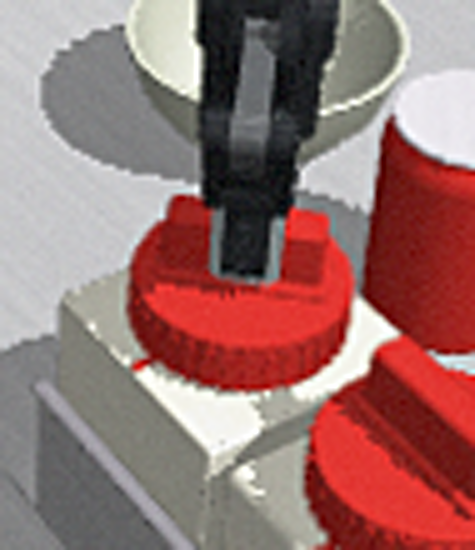

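send_rows(plan=[[0,0,0,6,0,0],[0,0,0,13,0,0],[0,0,0,20,0,0],[0,0,0,27,0,0],[0,0,0,34,0,0],[0,0,0,40,0,0],[0,0,0,45,0,0],[0,0,0,49,0,0],[0,0,0,52,0,0],[0,0,0,54,0,0]])

```text
clock: 22.9
tcp_pos: [0.5844, -0.1458, 0.1352]
orientation: [0.453, 0.544, 0.452, -0.543]
wrist_force: [0.0, -1.3, 3.9]
finger_gap: 0.0111
```

```bash
python3 - <<'E'
from h import *
w=cam("wrist"); crop(w,155,100,270,270,2.2,"w12.png",1.5)
s=cam("side"); crop(s,285,210,95,110,5,"s12.png")
plan((.5841,-.1461,.135),-100)
E
```

```text
yaw -100 shift [ 0.2 -0.2  0.4] turn [-0.5  0.  -0.1]
yaw 80 shift [ 0.2 -0.2  0.4] turn [ 1.795e+02 -1.000e-01 -0.000e+00]
now 23.0 [ 0.5844 -0.1458  0.1352] zyaw -100.46 xaxis [ 1.e-03 -7.e-04 -1.e+00] j [-0.378  0.407 -0.056  1.106 -0.     1.376] F [ 0.73 -1.9   4.25] [-0.352 -0.179  1.632] gap 0.011
```

View pics/w12.png

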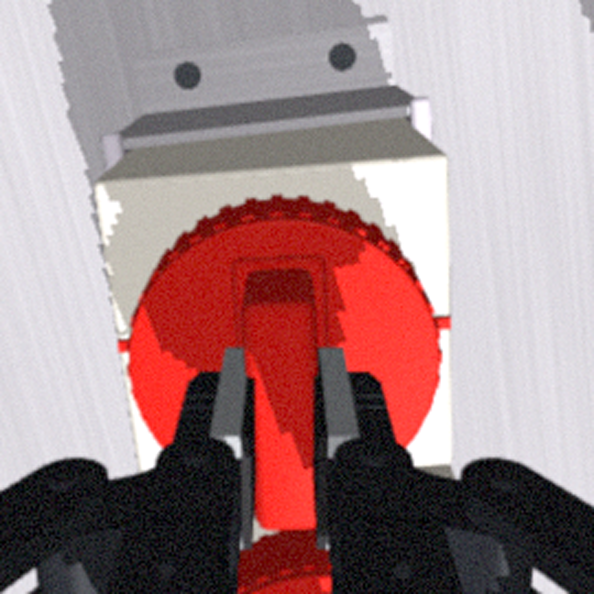

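View pics/s12.png

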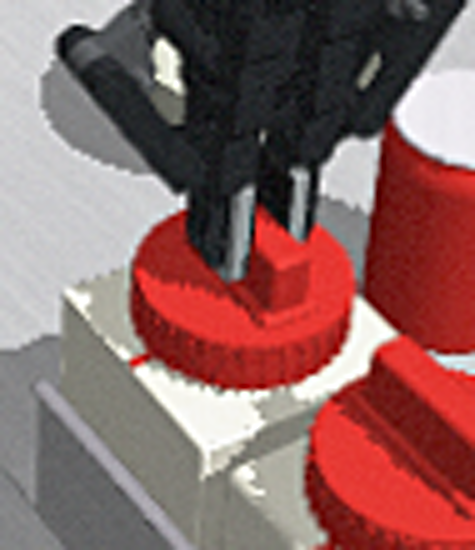

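send_rows(plan=[[0,0,0,1,0,0],[0,0,0,2,0,0],[0,0,0,3,0,0],[0,0,0,4,0,0],[0,0,0,4,0,0],[0,0,0,4,0,0],[0,0,0,4,0,0],[0,0,0,4,0,0],[0,0,0,4,0,0],[0,0,0,4,0,0]])

```text
clock: 24.25
tcp_pos: [0.5845, -0.1457, 0.1352]
orientation: [0.433, 0.56, 0.432, -0.559]
wrist_force: [1.8, -1.3, 5.7]
finger_gap: 0.0111
```

```bash
python3 - <<'E'
from h import *
w=cam("wrist"); crop(w,155,100,270,270,2.2,"w13.png",1.5)
plan((.5841,-.1461,.135),-100)
E
```

```text
yaw -100 shift [ 0.2 -0.3  0.4] turn [-4.6 -0.  -0.1]
yaw 80 shift [ 0.2 -0.3  0.4] turn [ 1.754e+02 -1.000e-01  0.000e+00]
now 24.3 [ 0.5845 -0.1458  0.1352] zyaw -104.56 xaxis [ 1.2e-03 -2.0e-04 -1.0e+00] j [-0.378  0.407 -0.056  1.106  0.     1.447] F [ 2.27 -1.81  5.17] [-0.319 -0.477  1.802] gap 0.011
```

View pics/w13.png

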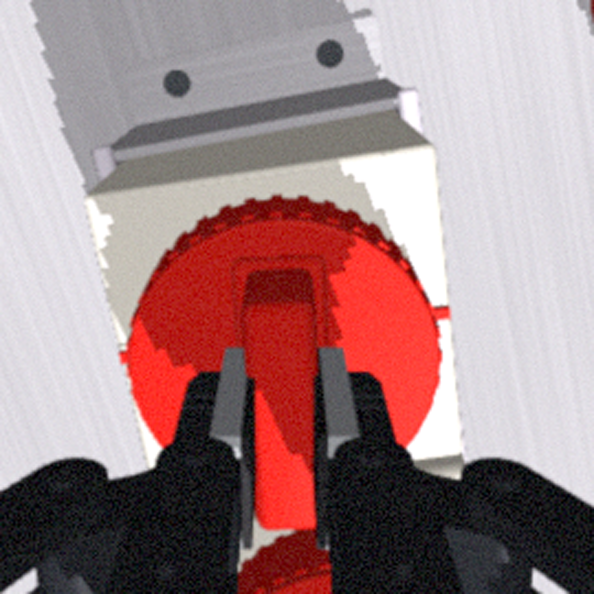

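send_rows(plan=[[0,0,0,0,0,0],[0,0,0,0,0,0],[0,0,0,0,0,0],[0,0,0,0,0,0],[0,0,0,0,0,0],[0,0,0,0,0,0],[0,0,0,0,0,0],[0,0,0,0,0,0],[0,0,0,0,0,0],[0,0,0,0,0,0]], claw=40)

```text
clock: 25.55
tcp_pos: [0.5839, -0.1456, 0.1349]
orientation: [0.433, 0.559, 0.433, -0.559]
wrist_force: [-0.1, 0.1, 0.3]
finger_gap: 0.0396
```

send_rows(plan=[[-5,0,0,0,0,0],[-15,0,0,0,0,0],[-35,0,0,0,0,0],[-60,0,0,0,0,0],[-80,0,0,0,0,0],[-95,0,0,0,0,0],[-100,0,0,0,0,0],[-100,0,0,0,0,0],[-100,0,0,0,0,0],[-100,0,0,0,0,0]])

```text
clock: 26.8
tcp_pos: [0.5836, -0.1455, 0.234]
orientation: [-0.432, -0.559, -0.433, 0.56]
wrist_force: [0.4, -0.1, 0.5]
finger_gap: 0.0404
```

```bash
python3 - <<'E'
from h import *
plan((.5841,-.1461,.135),-100)
w=cam("wrist"); np.save("w14.npy",w,allow_pickle=True); crop(w,195,100,190,190,4,"w14.png",1.4)
s=cam("side"); crop(s,285,210,130,150,4,"s14.png")
E
```

```text
yaw -100 shift [99.   0.8  0.5] turn [-4.5 -0.   0.1]
yaw 80 shift [99.   0.8  0.5] turn [1.755e+02 1.000e-01 0.000e+00]
now 26.8 [ 0.5836 -0.1455  0.234 ] zyaw -104.55 xaxis [-1.3e-03  6.0e-04 -1.0e+00] j [-0.378  0.366  0.128  1.334  0.     1.447] F [ 0.38 -0.06  0.48] [-0.014 -0.022 -0.021] gap 0.0404
```

View pics/w14.png

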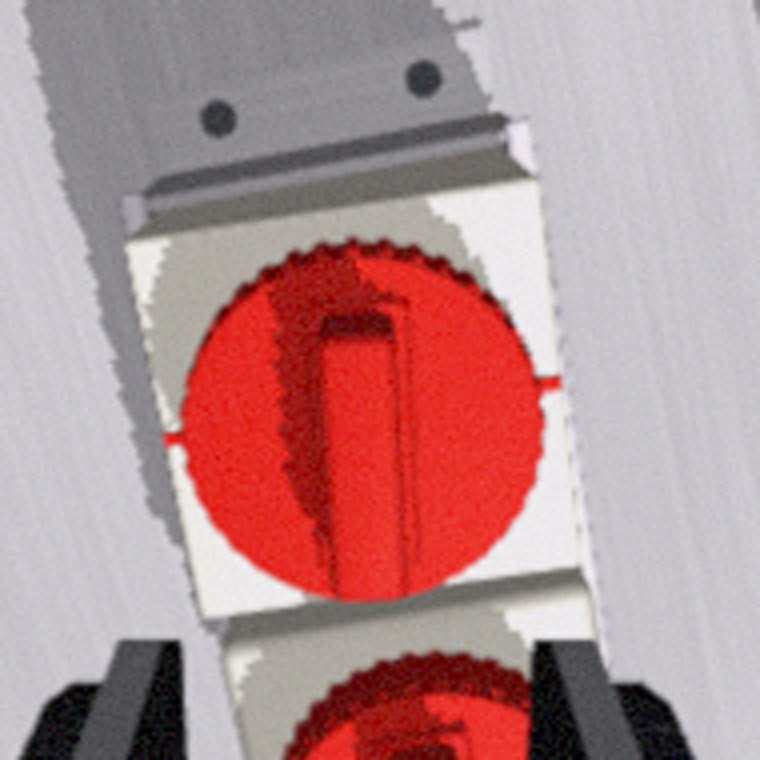

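View pics/s14.png

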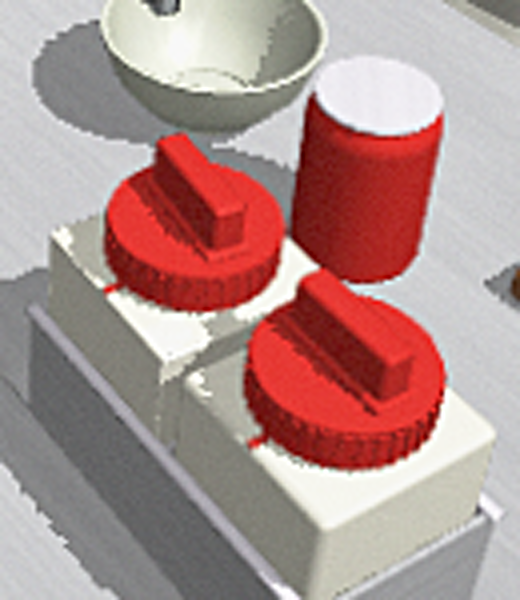

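```bash
python3 - <<'E'
from fit import *
w=np.load("w14.npy",allow_pickle=True).item()
f=lambda p:((p[0]+.5)/4-.5+195,(p[1]+.5)/4-.5+100)
g=lambda p,q,z:(lambda d:np.degrees(np.arctan2(d[1],d[0])))(ray(w,f(q),z)-ray(w,f(p),z))
print("a",(g((165,439),(562,381),.107)-g((357,335),(370,598),.153))%180)
print(job.hand_in())
E
```

```text
a 95.90480337774314
the job is handed in; nothing more can be done
None
```

The lid is screwed home and tight on the open jar and the gripper is clear. The job was handed in at about 27 s of the 58 s, and no verdict is reported.

**What I did**
- I gripped the lid by its bar and set it on the thread with the bar about 35° clockwise of the ticks. The tool height matched the expected resting height to within a millimetre, with about 5 N of contact. A model of the lid overlaid on the side view showed it centred and level.
- I turned it back about 45° anticlockwise and let it drop into the thread start.
- I then re-gripped it and screwed it clockwise until the torque reached about 1.8 N m.

**One problem on the way**
- During the turn back, the lid slid along its bar in the grip and tilted by about 0.1 rad, and the jar leaned in its well, so the lid did not drop under the gripper.
- I eased off and opened the fingers. The lid then dropped in: a fit to the wrist image put it centred within 1 mm and about 1.5° off level. That fit's height read about 104 mm over the jar's origin, lower than the step's 106–110 mm, and I took that as fitting error. I did not repeat the set-down.

**Last checks**
- The final wrist image gives the bar at about 96° clockwise of the ticks, where the target is 96°.
- In the side view the lid looks level and home, with its bar parallel to the neighbour's. The jar stands upright in its well, and the neighbouring jar, bowl and can look undisturbed. I did not check the spoon again, but the arm stayed well above it.
- I did not measure the final lid height. That the first step (lid resting level on the thread) counted is inferred from the force, the tool height and the side view.

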